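Top up the boot-care tray and run the level bar over it

TASK

Stand the one bottle of boot dressing that fits, the small squat one, upright in the empty place of the packed wooden boot-care tray, setting it down gently without dropping it. Then check by feel that nothing stands above the rim: sweep the tray's sliding bar by its post over the whole tray, right to the stop at the other end, and let go.

Things in the scene. Friction and masses are not known exactly. Their poses are not given: they have to be found in the camera images.
- squat_bottle_mid (a point): Loose upright squat bottle, about 100 g, 54 mm high: amber round body 58 mm wide, 26 mm high, with paper label; black cap 28 mm wide, 28 mm high, to be gripped. Point: on its axis, 27 mm above its underside; z up. Two bystanders have the same cap and finish but do not fit: one as slim but 90 mm high, one 96 mm wide and 58 mm high.
- empty_place (a point): Empty place in the fixed wooden tray: centre of its floor, 8 mm above the counter. It is 110 mm along x, 86 mm along y. Rim 60 mm above this floor; partitions and packed contents up to 52 mm. Axes are the tray's: z up, y along its length (300 mm outside; ends at y = -170 and +130 mm from here), x across it (126 mm).
- bar_post (a point): Black post, 18 mm wide, 42 mm high, upright on the middle of the aluminium bar that lies across the tray, 3 mm above the rim, and slides along the tray's y. Point: half-way up the post, 21 mm above the bar's top. The bar (22 mm wide) starts near the -y end, post at y = -148 to -118 mm from the empty place, and slides with 1.5 N of friction to a stop at y = +108 mm.
There are look-alikes about, which are no part of the job. Leave any green or turquoise look-alike of the part that bears squat_bottle_mid alone.

How it is judged:
On the way, in this order (a step that is already met when the one before it is completed fails the run):
1. the squat bottle stands upright on the floor of the empty place, released (z of squat_bottle_mid in the frame of empty_place between 0.02 and 0.032 m and horizontal distance between squat_bottle_mid and empty_place below 0.035 m and angle between squat_bottle_mid's own z axis and vertical below 0.17 rad and contact force between squat_bottle and the fingers below 0.1 N), for 0.2 s.
2. the bar has been swept over the whole tray, to within 15 mm of the far stop (y of bar_post in the frame of empty_place above 0.093 m), for 0.1 s.
At the end, for the whole second after the job is handed in: The squat bottle stands at rest in the empty place, upright within 10 degrees, its underside within 5 mm of the floor there (so its cap is below the rim) and its axis within 35 mm of the place's centre; the bar's post is within 15 mm of the stop at the tray's +y end (z of squat_bottle_mid in the frame of empty_place between 0.02 and 0.032 m and horizontal distance between squat_bottle_mid and empty_place below 0.035 m and angle between squat_bottle_mid's own z axis and vertical below 0.17 rad and linear speed of squat_bottle below 0.02 m/s and y of bar_post in the frame of empty_place above 0.093 m); the robot touches nothing.
It fails at once if the squat bottle dropped (from more than about 20 mm) or knocked flying (linear speed of squat_bottle above 0.6 m/s and contact force between squat_bottle and the fingers below 0.05 N).
It also fails if it takes over 48 s, if anything falls off the work surface, if the arm or the gripper's body presses on something with over 40 N, if the wrist force passes 120 N, or if a joint passes its speed limit or range.

ROBOT

A 7-joint arm with a two-finger parallel gripper is mounted at the origin on the work surface. World frame = base frame: x ahead of the robot, y to its left, z up, the work surface at z = 0. Lengths are in m, angles in rad, forces in N, time in s.
With the tool pointing down it reaches from about 0.425 to 0.925 m from the base axis. Payload 6.8 kg.
Tool frame: the origin (TCP) lies at the very end of the fingers, on their centre line; the grasp point (between the pads) lies 19 mm behind it (r.tcp_to_grasp is the distance from the TCP to the grasp point, in m); z points along the fingers, y is the line along which they close (so a half turn about z gives the same grasp; the last joint's range is limited). The gripper opens to 85 mm and grips with 20 to 120 N. Pads are 22 mm wide; open, the fingers measure 114 mm over their backs; the gripper's body (76 mm by 85 mm) begins 54 mm behind the grasp point. The pads swing forward as they close: fully open they stand 13 mm farther back than shut.
Start: joints at [1.185, 0.477, 0.022, 1.555, -0.011, 1.109, -0.083], TCP at [0.185, -0.649, 0.231] pointing down, gripper open.
Joint ranges: [-2.96, 2.96], [-0.34, 2.1], [-1.41, 1.46], [0.24, 2.44], [-1.37, 4.51], [0.17, 1.92], [-2.96, 2.96]. Speed limits (rad/s): [2.39, 2.39, 3.14, 3.14, 3.14, 3.14, 3.14].

INTERFACE

Orientations are given as a rotation vector (axis times angle).
In Python, from bench import r gives the robot as it stands.
- The arm moves only by the tool step_arm, never from a script. Its argument "moves" is a list of rows, each a list of 7 numbers: the shift along the tool's x, y, z in mm, then the turn, a rotation vector about the tool's x, y, z in rad, then the finger opening in mm, from 0 to 85.4. A call has 1 to 8 rows; each row is the pose to reach, as a shift and turn from the pose commanded when the call began, along the tool's axes at that moment; what a row does not reach only later rows make up. A row lasts 1/10 s, in which the tool goes at most 50 mm and 8.59 degrees, less where a joint would pass 70% of its speed; a pose out of reach is approached as far as the arm can. A call with a gripper value outside its range is refused whole. The fingers move at their own pace and stop on an object; "grip_force" is the grip in N (left out, the last holds). Time passes only in rows, so rows that repeat a pose let the fingers close. It gives the time, the measured TCP pose, the force, the opening and the grip force at its end, in the units of the state.
- r.get_obs(): the state, without advancing time (a new reading comes with each control period).
- r.grab_frame(name): name is "scene" or "top" or "wrist"; returns a dict with "image" (480x640x3 uint8, red, green, blue), "depth" (480x640 float32, m along the optical axis (not along the pixel's ray), 0 where there is no reading), "mtx" (3x3 intrinsics, pixels), "k1" (the pictures are not rectified: a ray, as slopes to the right and down, at radius r is drawn at 1 + k1 r^2 times it, then the intrinsics apply), "rvec" (rotation vector, rad) and "tvec" (3), from world to camera coordinates, as OpenCV has them. Camera axes: x right, y down, z forward; pixel columns grow to the right and rows downward; lengths in m; the calibration is good to about 2 mm. A picture is of the moment at which its call begins.
- r.hand_in(): hands the job in; it is judged then, once.
The state is a dict: "clock": time; "joints": joint angles; "qvel": joint speeds; "tau": joint torques, N m; "tcp_pos": TCP position; "orientation": TCP orientation; "contact_force": force on the tool from outside, world axes, zero at the start; "moment": the same for the moment, N m; "grip_width": finger opening in m; "gripper_force": force on a finger pad.
Only numpy, scipy, OpenCV 4.12 (cv2) and the standard library are available. Lean on these libraries where they do the work, as an engineer would, in place of code of your own. Each camera call takes 0.05 s, during which the arm holds its last target. There are 200 camera calls.

## Working session

There is one attempt and no reset: what is moved stays moved. The work goes in short steps, Python scripts to look and compute and a tool call to move; the robot and the scene stay as the last step left them, time stands still between calls to the robot, and variables do not carry over. Pictures are saved under pics/ and viewed, at most 10 in all, crops included, and the job is handed in when it is done.

Besides the shell and the picture viewer there is one more tool, called after "Request:" as name(argument=value, ...), one argument or row to a line, values as JSON. step_arm: Moves the arm, as the interface text tells. Its arguments: {"type":"object","properties":{"moves":{"type":"array","items":{"type":"array","items":{"type":"number"}}},"grip_force":{"type":"number"}},"required":["moves"]}

```bash
mkdir -p pics; cat > h.py <<'E'
import numpy as np,cv2,pickle
from bench import r
def snap(n,tag):
    f=r.grab_frame(n); pickle.dump(f,open(f'{tag}.pkl','wb')); cv2.imwrite(f'pics/{tag}.png',f['image'][:,:,::-1]); return f
def load(tag): return pickle.load(open(f'{tag}.pkl','rb'))
def w(f,u,v,z=None,d=None):
    "world point of pixel: by plane z, or by depth"
    k=f['k1']; D=np.array([k,0,0,0,0.])
    s=cv2.undistortPoints(np.array([[[u,v]]],float),f['mtx'],D,).ravel()
    R=cv2.Rodrigues(np.array(f['rvec'],float))[0]; t=np.array(f['tvec']).ravel()
    ray=R.T@np.array([s[0],s[1],1]); c=-R.T@t
    if z is not None: return c+ray*(z-c[2])/ray[2]
    if d is None: d=np.median(f['depth'][int(v)-1:int(v)+2,int(u)-1:int(u)+2])
    return c+ray*d
E
python3 - <<'E'
from h import *
for n in('scene','top'):
    f=snap(n,n+'0');print(n,f['k1'],w(f,320,240))
o=r.get_obs();print(o['tcp_pos'],o['orientation'],o['clock'],o['grip_width'])
print(r.tcp_to_grasp)
E
```

```text
scene -0.09896570614807002 [ 5.10738131e-01 -1.36651058e-01  4.21610319e-05]
top 0.03019985499275884 [ 5.77528449e-01 -7.77392525e-02  4.53949269e-04]
[ 0.18496755 -0.64861132  0.23042436] [-3.10974877e+00 -4.34817289e-01  5.17103121e-04] 0.1 0.08572064289889204
0.0187
```

View pics/top0.png

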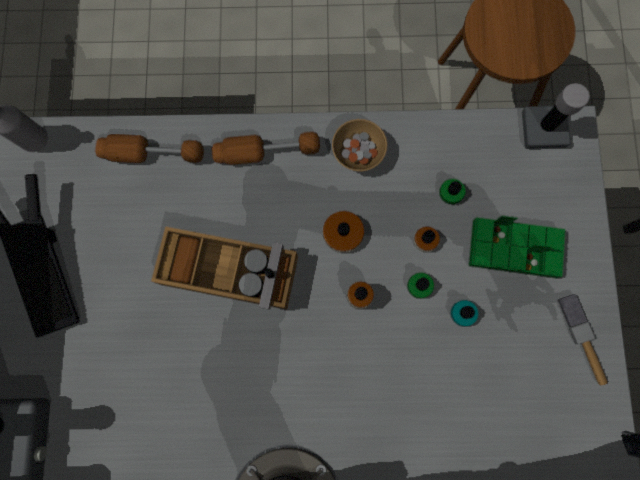

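View pics/scene0.png

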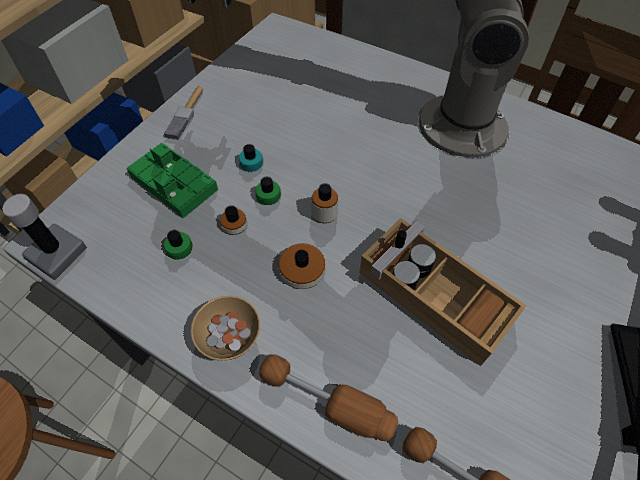

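The top view shows the squat bottle at about (428,238), the tall one at (361,294) and the wide one at (344,231). In the tray, the empty place is near (219,265) and the bar post near (270,273). I'll enlarge these.

```bash
python3 - <<'E'
from h import *
f=load('top0');im=f['image'][:,:,::-1]
a=cv2.resize(im[215:315,145:305],None,fx=5,fy=5,interpolation=cv2.INTER_CUBIC)
cv2.imwrite('pics/tray.png',cv2.convertScaleAbs(a,alpha=1.6))
b=cv2.resize(im[215:315,320:480],None,fx=5,fy=5,interpolation=cv2.INTER_CUBIC)
cv2.imwrite('pics/bot.png',cv2.convertScaleAbs(b,alpha=1.6))
for p in [(428,238),(361,294),(344,231),(219,265),(270,273)]: print(p,w(f,*p))
E
```

```text
(428, 238) [ 0.56699251 -0.32124705  0.05505241]
(361, 294) [ 0.43997037 -0.16623684  0.09230901]
(344, 231) [ 0.58543582 -0.13344517  0.05881424]
(219, 265) [0.52024514 0.15693845 0.01043965]
(270, 273) [0.48405282 0.02507671 0.12094629]
```

View pics/tray.png

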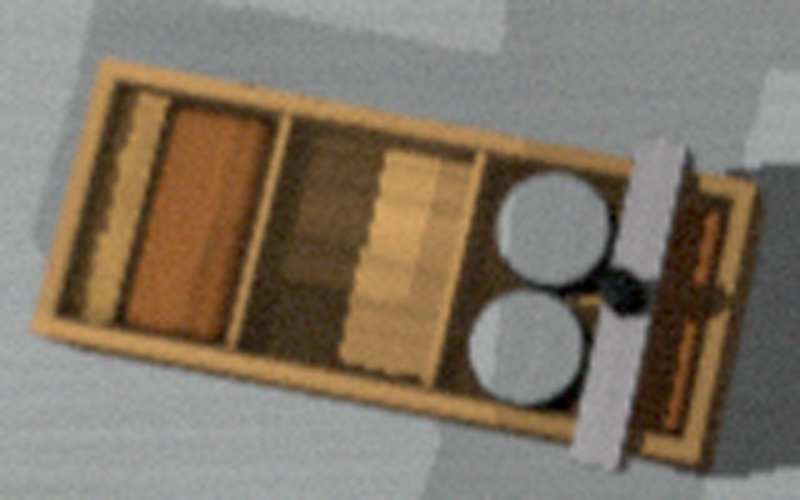

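View pics/bot.png

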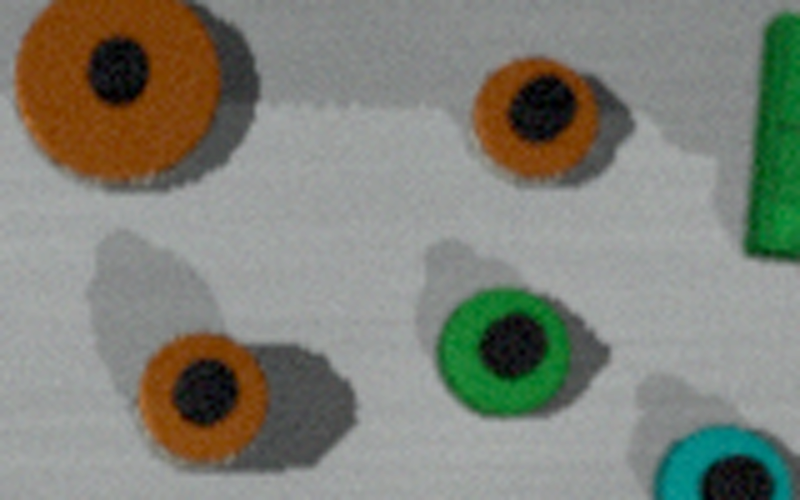

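Tray crop: outer rim corners are at (105,60), (33,333), (760,185) and (707,467), and the bar post is at about (625,292). Bottle crop: the squat bottle's cap is at (543,107). The taller bottle, lower left, has the long shadow.

```bash
python3 - <<'E'
from h import *
f=load('top0')
T=lambda x,y,z,ox=145:w(f,ox+(x+.5)/5-.5,215+(y+.5)/5-.5,z)
C=[T(*p,.068) for p in[(105,60),(33,333),(760,185),(707,467)]]
for c in C: print(c.round(4))
tl,bl,tr,br=C
ey=(tl+bl-tr-br);print('len',np.linalg.norm(ey)/2,np.linalg.norm(tl-bl),np.linalg.norm(tr-br))
ey/=np.linalg.norm(ey);ctr=sum(C)/4; print('ey',ey,np.degrees(np.arctan2(ey[1],ey[0])))
e=ctr+ey*.02; print('centre',ctr,'empty',e)
# depth-based check: tray rim points
rim=[];post=[];cap=[];d=f['depth']
for v in range(215,315):
  for u in range(145,305):
    p=w(f,u,v,d=d[v,u])
    if d[v,u]>0:
      if .105<p[2]<.13 : post.append(p)
      if .062<p[2]<.0695: rim.append(p)
rim=np.array(rim);post=np.array(post)
print(len(post),post.mean(0),post.max(0),post.min(0))
print('rimrect',cv2.minAreaRect(rim[:,:2].astype(np.float32)),len(rim))
for v in range(220,250):
  for u in range(415,445):
    p=w(f,u,v,d=d[v,u])
    if .045<p[2]<.065: cap.append(p)
cap=np.array(cap);print(len(cap),cap.mean(0),np.ptp(cap,0)); print('cap px',T(543,107,.05,320))
ex=np.array([ey[1],-ey[0],0]);q=post.mean(0)-e;print('post in tray',q@ex,q@ey)
E
```

```text
[0.6003 0.2667 0.068 ]
[0.4776 0.2927 0.068 ]
[ 0.5384 -0.0273  0.068 ]
[ 0.4144 -0.004   0.068 ]
len 0.3018537202440785 0.12537882092369926 0.1262110738447609
ey [0.20710291 0.97831916 0.        ] 78.04737105624524
centre [0.50767314 0.13203496 0.068     ] empty [0.5118152  0.15160134 0.068     ]
65 [0.48441826 0.02860772 0.11984742] [0.49312808 0.03780798 0.12621573] [0.47681967 0.02081465 0.10544166]
rimrect ((0.5067569613456726, 0.13483504951000214), (0.30106979608535767, 0.13711853325366974), 77.99615478515625) 1250
128 [ 0.57155655 -0.32281276  0.05425283] [0.02679354 0.02527293 0.0147656 ]
cap px [ 0.57260807 -0.32283156  0.05      ]
post in tray -0.0013306184095885694 -0.12600100615455778
```

```bash
cat >> h.py <<'E'
from scipy.spatial.transform import Rotation as Ro
def goal(p,ya=None):
    "tool-frame shift (mm) & turn to world TCP p, tool y at angle ya deg, tool down"
    o=r.get_obs();R=Ro.from_rotvec(o['orientation'])
    s=R.inv().apply(np.array(p)-o['tcp_pos'])*1e3
    t=np.zeros(3)
    if ya is not None:
        a=np.radians(ya);y=np.array([np.cos(a),np.sin(a),0]);z=np.array([0,0,-1.]);G=Ro.from_matrix(np.c_[np.cross(y,z),y,z])
        t=(R.inv()*G).as_rotvec()
    print('t',round(o['clock'],2),'tcp',o['tcp_pos'].round(4),'F',np.round(o['contact_force'],1),'w',round(o['grip_width'],4),'gf',o['gripper_force'],'-> shift',s.round(1),'turn',t.round(3))
E
python3 - <<'E'
from h import *
goal((.572,-.323,.13),-12); goal((.572,-.323,.029),-12)
print(r.get_obs()['joints'])
E
```

```text
t 0.1 tcp [ 0.185  -0.6486  0.2304] F [ 0.5 -0.3 -0.3] w 0.0857 gf 0.0 -> shift [ 461.5 -206.8  100.7] turn [-2.000e-03 -1.000e-03 -1.084e+00]
t 0.1 tcp [ 0.185  -0.6486  0.2304] F [ 0.5 -0.3 -0.3] w 0.0857 gf 0.0 -> shift [ 461.5 -206.6  201.7] turn [-2.000e-03 -1.000e-03 -1.084e+00]
[ 1.18488725  0.47771256  0.02234013  1.55635679 -0.01151229  1.10927702
 -0.08307932]
```

Request:
step_arm(
  moves=[
    [15,-7,0,0,0,-0.04,85],
    [45,-20,0,0,0,-0.1,85],
    [80,-36,5,0,0,-0.18,70],
    [115,-52,10,0,0,-0.27,60],
    [150,-67,15,0,0,-0.36,60],
    [185,-83,20,0,0,-0.45,60],
    [220,-99,25,0,0,-0.54,60],
    [250,-112,30,0,0,-0.62,60],
  ],
)

```text
clock: 0.9
tcp_pos: [0.3973, -0.4696, 0.2011]
orientation: [-2.824, -1.374, -0.001]
contact_force: [0.8, -0.5, -0.1]
grip_width: 0.0601
gripper_force: 0.0
```

```bash
python3 - <<'E'
from h import *
goal((.572,-.323,.13),-12)
print(r.get_obs()['joints'])
E
```

```text
t 0.9 tcp [ 0.3973 -0.4696  0.2011] F [ 0.8 -0.5 -0.1] w 0.0601 gf 0.0 -> shift [223.1  47.   71.4] turn [ 0.    -0.001 -0.456]
[ 0.91238826  0.41666063 -0.19015417  1.72508878  0.08928071  1.00848195
  0.02538695]
```

Request:
step_arm(
  moves=[
    [30,6,10,0,0,-0.06,60],
    [65,14,20,0,0,-0.13,60],
    [100,21,30,0,0,-0.2,60],
    [135,28,40,0,0,-0.28,60],
    [170,36,50,0,0,-0.35,60],
    [200,42,60,0,0,-0.42,60],
    [223,47,70,0,0,-0.456,60],
    [223,47,71,0,0,-0.456,60],
  ],
)

```text
clock: 1.7
tcp_pos: [0.5734, -0.3214, 0.1289]
orientation: [-2.437, -1.978, -0.004]
contact_force: [-0.9, 0.4, 0.2]
grip_width: 0.0595
gripper_force: 0.0
```

```bash
python3 - <<'E'
from h import *
goal((.572,-.323,.029),-12)
f=snap('wrist','w1'); print(r.get_obs()['joints'])
cap=[];d=f['depth']
print(w(f,320,240))
P=[w(f,u,v,d=d[v,u]) for v in range(0,480,3) for u in range(0,640,3) if d[v,u]>.03]
P=np.array(P); m=(P[:,2]>.045)&(P[:,2]<.06)&(np.hypot(P[:,0]-.572,P[:,1]+.323)<.035); print(m.sum(),P[m].mean(0) if m.any() else 0,P[m].min(0),P[m].max(0))
E
```

```text
t 1.7 tcp [ 0.5734 -0.3214  0.1289] F [-0.9  0.4  0.2] w 0.0595 gf 0.0 -> shift [-2.3 -1.  99.9] turn [-0.001 -0.004  0.002]
[ 0.64658745  0.57195293 -0.31574406  1.66946725  0.20809455  0.93515502
  0.04233596]
[ 0.57499867 -0.31185271  0.05305546]
212 [ 0.57144924 -0.32219529  0.05276686] [ 0.5577733  -0.33651254  0.04561916] [ 0.58480339 -0.30954532  0.05500099]
```

View pics/w1.png

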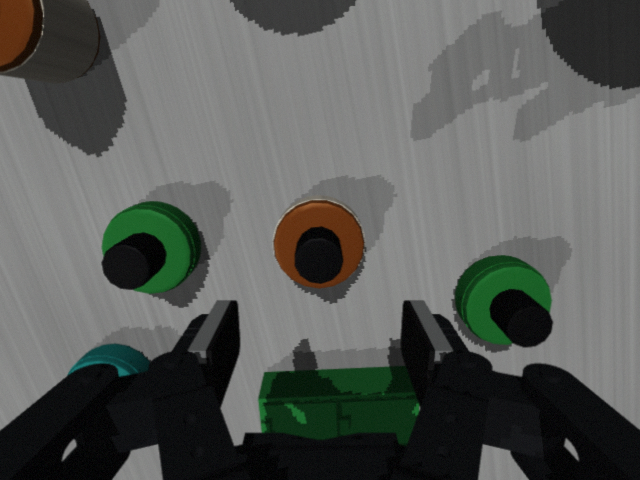

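The wrist view shows the squat bottle's cap at (319,255), midway between the fingers, with both green look-alikes clear of them. Next I descend and grip.

Request:
step_arm(
  moves=[
    [0,0,20,0,0,0,60],
    [0,0,45,0,0,0,60],
    [0,0,70,0,0,0,60],
    [0,0,88,0,0,0,60],
    [0,0,97,0,0,0,60],
    [0,0,99,0,0,0,60],
    [0,0,99,0,0,0,50],
    [0,0,99,0,0,0,40],
  ],
  grip_force=30,
)

```text
clock: 2.55
tcp_pos: [0.5714, -0.3282, 0.0325]
orientation: [2.448, 1.967, 0.001]
contact_force: [0.1, -1.3, -0.2]
grip_width: 0.0405
gripper_force: 0.0
```

Request:
step_arm(
  moves=[
    [0,0,0,0,0,0,30],
    [0,0,0,0,0,0,22],
    [0,0,0,0,0,0,15],
    [0,0,0,0,0,0,15],
    [0,0,0,0,0,0,15],
    [0,0,0,0,0,0,15],
  ],
)

```text
clock: 3.15
tcp_pos: [0.5712, -0.3281, 0.0324]
orientation: [2.448, 1.967, 0.001]
contact_force: [-1.5, 1.2, 6.8]
grip_width: 0.0265
gripper_force: 29.6
```

```bash
python3 - <<'E'
from h import *
goal((.572,-.323,.029),-12)
E
```

```text
t 3.15 tcp [ 0.5712 -0.3281  0.0324] F [-1.5  1.2  6.8] w 0.0265 gf 29.6346715092659 -> shift [ 5.1 -0.3  3.4] turn [ 0.001  0.    -0.008]
```

Request:
step_arm(
  moves=[
    [0,0,-4,0,0,0,15],
    [0,0,-12,0,0,0,15],
    [0,0,-30,0,0,0,15],
    [0,0,-50,0,0,0,15],
    [0,0,-75,0,0,0,15],
    [0,0,-100,0,0,0,15],
    [0,0,-120,0,0,0,15],
    [0,0,-130,0,0,0,15],
  ],
  grip_force=40,
)

```text
clock: 3.95
tcp_pos: [0.5718, -0.3283, 0.1649]
orientation: [2.446, 1.965, 0.003]
contact_force: [0.3, -0.2, -1.1]
grip_width: 0.0268
gripper_force: 39.4
```

```bash
python3 - <<'E'
from h import *
goal((.512,.152,.165),-12)
f=snap('wrist','w2'); print(r.get_obs()['joints'])
E
```

```text
t 3.95 tcp [ 0.5718 -0.3283  0.1649] F [ 0.3 -0.2 -1.1] w 0.0268 gf 39.444621205329895 -> shift [ 456.1 -161.8   -1.3] turn [ 0.004  0.001 -0.008]
[ 0.6560522   0.53304468 -0.32171603  1.64202288  0.19368471  0.99268247
  0.05345774]
```

View pics/w2.png

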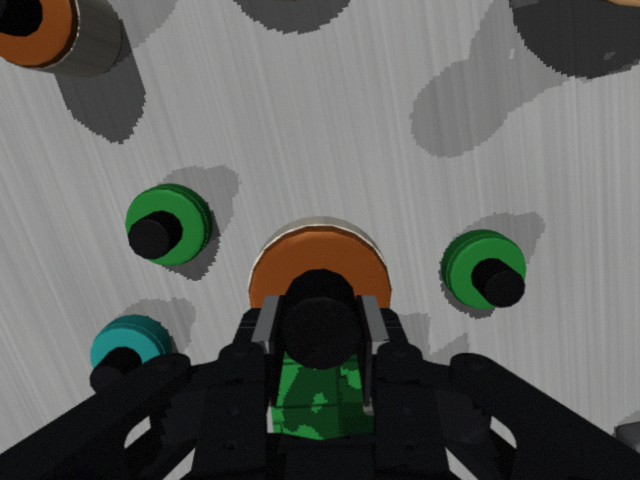

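The bottle is held upright by its cap at about (320,315), and its axis sits about 5.5 mm toward tool +x. Next I carry it over.

Request:
step_arm(
  moves=[
    [10,-3,-5,0,0,0,15],
    [30,-10,-12,0,0,0,15],
    [60,-21,-16,0,0,0,15],
    [95,-34,-16,0,0,0,15],
    [130,-46,-16,0,0,0,15],
    [165,-59,-16,0,0,0,15],
    [200,-71,-16,0,0,0,15],
    [235,-83,-16,0,0,-0.004,15],
  ],
)

```text
clock: 4.8
tcp_pos: [0.5384, -0.0769, 0.1768]
orientation: [-2.442, -1.974, 0.002]
contact_force: [0.2, 0.1, -0.3]
grip_width: 0.0265
gripper_force: 39.5
```

Request:
step_arm(
  moves=[
    [35,-12,0,0,0,0,15],
    [70,-25,0,0,0,0,15],
    [105,-38,0,0,0,0,15],
    [140,-51,0,0,0,0,15],
    [170,-62,0,0,0,0,15],
    [195,-71,0,0,0,0,15],
    [210,-77,0,0,0,0,15],
    [214,-78,0,0,0,0,15],
  ],
)

```text
clock: 5.6
tcp_pos: [0.5067, 0.149, 0.177]
orientation: [-2.438, -1.979, 0.001]
contact_force: [0.2, -0.2, -1.2]
grip_width: 0.0266
gripper_force: 39.5
```

```bash
python3 - <<'E'
from h import *
f=snap('top','t2')
goal((.511,.146,.042),-12)
print(r.get_obs()['joints'])
a=cv2.resize(f['image'][215:315,145:305,::-1],None,fx=5,fy=5,interpolation=cv2.INTER_CUBIC)
f=snap('wrist','w3')
E
```

```text
t 5.65 tcp [0.5073 0.1479 0.177 ] F [ 0.2 -0.1 -1.7] w 0.0267 gf 39.46377396583557 -> shift [ -1.1   4.2 135. ] turn [-0.001 -0.     0.001]
[ 0.01751292  0.34528537 -0.50743582  1.93161613  0.20755373  0.91693076
 -0.80064545]
```

View pics/w3.png

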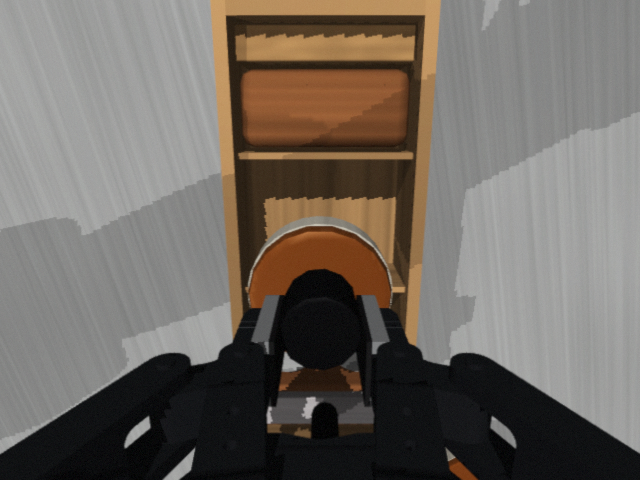

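The wrist view shows the tray aligned with the tool. The far partition runs from (240,155) to (413,155), and the near one shows at (397,289). Measuring the place from those.

```bash
python3 - <<'E'
from h import *
f=load('w3')
for p in [(240,155),(413,155),(397,290),(405,287),(320,322)]:
    print(p,w(f,*p,z=.06).round(4),w(f,*p).round(4))
for p in [(216,15),(437,15)]: print(p,w(f,*p,z=.068).round(4),w(f,*p).round(4))
E
```

```text
(240, 155) [0.4693 0.2095 0.06  ] [0.4688 0.2094 0.0573]
(413, 155) [0.5739 0.1872 0.06  ] [0.574  0.1871 0.0596]
(397, 290) [0.55   0.1004 0.06  ] [0.5503 0.0992 0.0574]
(405, 287) [0.5557 0.1014 0.06  ] [0.5556 0.1016 0.0604]
(320, 322) [0.4939 0.0878 0.06  ] [0.5088 0.1569 0.1977]
(216, 15) [0.4777 0.2856 0.068 ] [0.4775 0.286  0.0669]
(437, 15) [0.5965 0.2603 0.068 ] [0.5967 0.2604 0.0673]
```

Request:
step_arm(
  moves=[
    [-1,2,5,0,0,0,15],
    [-2,4,20,0,0,0,15],
    [-2,4,40,0,0,0,15],
    [-2,4,60,0,0,0,15],
    [-2,4,80,0,0,0,15],
    [-2,4,100,0,0,0,15],
    [-2,4,115,0,0,0,15],
    [-2,4,122,0,0,0,15],
  ],
)

```text
clock: 6.5
tcp_pos: [0.5116, 0.1412, 0.0531]
orientation: [-2.445, -1.971, 0.005]
contact_force: [-0.2, -0.4, -0.7]
grip_width: 0.0262
gripper_force: 39.5
```

```bash
python3 - <<'E'
from h import *
goal((.511,.146,.041),-12)
E
```

```text
t 6.5 tcp [0.5116 0.1412 0.0531] F [-0.2 -0.4 -0.7] w 0.0262 gf 39.458101987838745 -> shift [ 4.6 -1.6 12.1] turn [-0.003  0.002 -0.005]
```

Request:
step_arm(
  moves=[
    [2,0,2,0,0,0,15],
    [4,-1,4,0,0,0,15],
    [4,-1,6,0,0,0,15],
    [4,-1,8,0,0,0,15],
    [4,-1,9,0,0,0,15],
    [4,-1,10,0,0,0,15],
    [4,-1,10,0,0,0,15],
  ],
)

```text
clock: 7.2
tcp_pos: [0.5125, 0.1465, 0.0453]
orientation: [2.445, 1.973, 0.0]
contact_force: [-0.3, -0.2, -1.0]
grip_width: 0.0268
gripper_force: 39.5
```

Request:
step_arm(
  moves=[
    [0,0,1,0,0,0,15],
    [0,0,2,0,0,0,15],
    [0,0,2.5,0,0,0,15],
    [0,0,3,0,0,0,15],
    [0,0,3,0,0,0,15],
  ],
)

```text
clock: 7.7
tcp_pos: [0.5124, 0.1465, 0.0422]
orientation: [-2.445, -1.973, 0.0]
contact_force: [-0.4, -0.1, -1.6]
grip_width: 0.0265
gripper_force: 39.5
```

Request:
step_arm(
  moves=[
    [0,0,0.5,0,0,0,15],
    [0,0,1,0,0,0,15],
    [0,0,1.5,0,0,0,15],
    [0,0,1.5,0,0,0,15],
  ],
)

```text
clock: 8.1
tcp_pos: [0.5125, 0.1465, 0.0407]
orientation: [-2.445, -1.973, 0.0]
contact_force: [-0.9, -0.3, -1.1]
grip_width: 0.0268
gripper_force: 39.5
```

Request:
step_arm(
  moves=[
    [0,0,0.5,0,0,0,15],
    [0,0,1,0,0,0,15],
    [0,0,1,0,0,0,15],
  ],
)

```text
clock: 8.4
tcp_pos: [0.5125, 0.1466, 0.0405]
orientation: [2.445, 1.972, -0.0]
contact_force: [-2.6, -0.3, 6.9]
grip_width: 0.0266
gripper_force: 40.5
```

Request:
step_arm(
  moves=[
    [0,0,0.5,0,0,0,15],
    [0,0,1,0,0,0,15],
    [0,0,1,0,0,0,15],
  ],
)

```text
clock: 8.7
tcp_pos: [0.5125, 0.1466, 0.0404]
orientation: [2.444, 1.972, -0.0]
contact_force: [-6.0, -3.5, 18.4]
grip_width: 0.0261
gripper_force: 41.5
```

Contact with the floor. I'll ease off and release.

Request:
step_arm(
  moves=[
    [0,0,-1,0,0,0,15],
    [0,0,-1.5,0,0,0,15],
    [0,0,-1.5,0,0,0,24],
    [0,0,-1.5,0,0,0,28],
    [0,0,-1.5,0,0,0,34],
    [0,0,-1.5,0,0,0,42],
    [0,0,-1.5,0,0,0,48],
    [0,0,-1.5,0,0,0,48],
  ],
)

```text
clock: 9.5
tcp_pos: [0.5125, 0.1465, 0.0402]
orientation: [-2.445, -1.973, 0.0]
contact_force: [0.5, -0.4, 1.0]
grip_width: 0.0481
gripper_force: 0.0
```

Request:
step_arm(
  moves=[
    [0,0,-5,0,0,0,48],
    [0,0,-15,0,0,0,48],
    [0,0,-35,0,0,0,48],
    [0,0,-60,0,0,0,48],
    [0,0,-90,0,0,0,48],
    [0,0,-120,0,0,0,48],
    [0,0,-140,0,0,0,48],
    [0,0,-140,0,0,0,48],
  ],
)

```text
clock: 10.3
tcp_pos: [0.5144, 0.1475, 0.1842]
orientation: [2.443, 1.971, 0.01]
contact_force: [0.5, 0.3, -0.1]
grip_width: 0.048
gripper_force: 0.0
```

```bash
python3 - <<'E'
from h import *
f=snap('wrist','w4')
goal((.4845,.0285,.18),-12)
E
```

```text
t 10.35 tcp [0.5134 0.1469 0.1823] F [-0.  -0.   0.9] w 0.0483 gf 0.0 -> shift [-121.8   -3.2    2.1] turn [ 0.003 -0.002 -0.004]
```

View pics/w4.png

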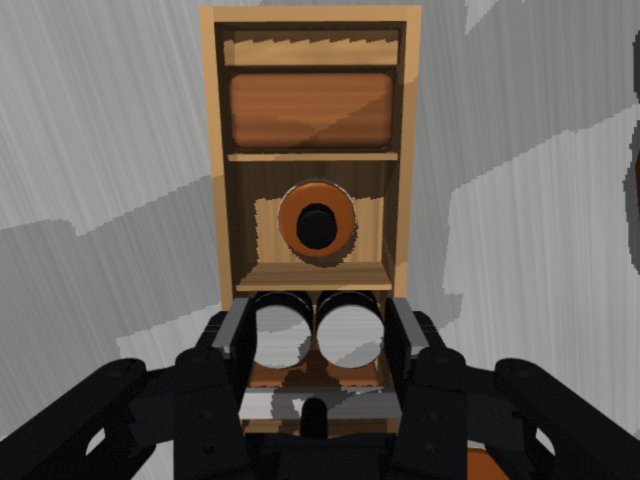

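The bottle stands upright in the empty place, cap at (317,227), between the partitions at rows 157 and 285. Now the bar post, at (314,415).

Request:
step_arm(
  moves=[
    [-15,0,2,0,0,0,48],
    [-40,-1,2,0,0,0,48],
    [-65,-2,2,0,0,0,48],
    [-90,-2,2,0,0,0,48],
    [-110,-2,2,0,0,0,48],
    [-120,-2,2,0,0,0,48],
    [-120,-2,2,0,0,0,48],
  ],
)

```text
clock: 11.05
tcp_pos: [0.4841, 0.0276, 0.1774]
orientation: [-2.447, -1.969, 0.003]
contact_force: [-0.0, -0.0, 0.2]
grip_width: 0.0478
gripper_force: 0.0
```

```bash
python3 - <<'E'
from h import *
f=r.grab_frame('scene');d=f['depth']
goal((.486,.030,.09),-12)
P=np.array([w(f,u,v,d=d[v,u]) for v in range(200,290) for u in range(355,460) if d[v,u]>0])
for lo,hi in[(.073,.085),(.09,.115),(.115,.13)]:
  m=(P[:,2]>lo)&(P[:,2]<hi)&(np.hypot(P[:,0]-.486,P[:,1]-.03)<(.02 if lo>.085 else .06));q=P[m];print(len(q), q.mean(0) if len(q) else '', np.percentile(q,[5,95],axis=0) if len(q) else '')
E
```

```text
t 11.1 tcp [0.4846 0.0291 0.1777] F [-0.1  0.6  0.5] w 0.0481 gf 0.0 -> shift [ 1.2  1.2 87.7] turn [-0.001  0.    -0.005]
489 [0.48994424 0.03111441 0.07843283] [[0.43304065 0.01403043 0.07525387]
 [0.53952473 0.04774363 0.08104206]]
61 [0.49241534 0.031738   0.10274563] [[0.48773143 0.02386742 0.0920529 ]
 [0.4953802  0.03839624 0.1130223 ]]
69 [0.48792166 0.03020743 0.11932289] [[0.47984226 0.02308893 0.11534882]
 [0.49394832 0.03719273 0.12181335]]
```

Request:
step_arm(
  moves=[
    [1,1,15,0,0,0,48],
    [1,1,35,0,0,0,48],
    [1,1,55,0,0,0,48],
    [1,1,75,0,0,0,48],
    [1,1,86,0,0,0,48],
    [1,1,88,0,0,0,40],
    [1,1,88,0,0,0,30],
    [1,1,88,0,0,0,22],
  ],
  grip_force=25,
)

```text
clock: 11.9
tcp_pos: [0.4871, 0.0309, 0.0911]
orientation: [2.444, 1.973, 0.002]
contact_force: [-0.1, -0.4, 0.2]
grip_width: 0.0225
gripper_force: 0.0
```

Request:
step_arm(
  moves=[
    [0,0,0,0,0,0,18],
    [0,0,0,0,0,0,12],
    [0,0,0,0,0,0,8],
    [0,0,0,0,0,0,8],
    [0,0,0,0,0,0,8],
  ],
)

```text
clock: 12.4
tcp_pos: [0.4855, 0.0309, 0.0909]
orientation: [-2.444, -1.973, 0.001]
contact_force: [-5.4, 1.9, 3.9]
grip_width: 0.0171
gripper_force: 24.3
```

```bash
python3 - <<'E'
from h import *
e=np.array([.512,.153,0]);ey=np.array([.2075,.978,0])
goal(e+ey*.106+[0,0,r.get_obs()['tcp_pos'][2]],-12)
E
```

```text
t 12.4 tcp [0.4855 0.0309 0.0909] F [-5.4  1.9  3.9] w 0.0171 gf 24.25936371088028 -> shift [ 2.309e+02 -3.000e-01 -1.000e-01] turn [-0.001  0.    -0.003]
```

Request:
step_arm(
  moves=[
    [5,0,0,0,0,0,8],
    [17,0,0,0,0,0,8],
    [34,0,0,0,0,0,8],
    [51,0,0,0,0,0,8],
    [68,0,0,0,0,0,8],
    [85,0,0,0,0,0,8],
    [102,0,0,0,0,0,8],
    [118,0,0,0,0,0,8],
  ],
)

```text
clock: 13.2
tcp_pos: [0.5099, 0.1463, 0.0909]
orientation: [-2.444, -1.973, 0.004]
contact_force: [-6.4, -0.9, 5.9]
grip_width: 0.0171
gripper_force: 24.5
```

```bash
python3 - <<'E'
from h import *
e=np.array([.512,.153,0]);ey=np.array([.2075,.978,0])
goal(e+ey*.106+[0,0,r.get_obs()['tcp_pos'][2]],-12)
E
```

```text
t 13.2 tcp [0.5099 0.1463 0.0909] F [-6.4 -0.9  5.9] w 0.0171 gf 24.516727030277252 -> shift [112.9   0.3  -0.2] turn [-0.002  0.002 -0.003]
```

Request:
step_arm(
  moves=[
    [17,0,0,0,0,0,8],
    [34,0,0,0,0,0,8],
    [51,0,0,0,0,0,8],
    [68,0,0,0,0,0,8],
    [85,0,0,0,0,0,8],
    [98,0,0,0,0,0,8],
    [105,0,0,0,0,0,8],
    [108,0,0,0,0,0,8],
  ],
)

```text
clock: 14.0
tcp_pos: [0.5323, 0.253, 0.091]
orientation: [-2.442, -1.974, 0.002]
contact_force: [-7.4, -0.9, 6.2]
grip_width: 0.0172
gripper_force: 25.1
```

```bash
python3 - <<'E'
from h import *
e=np.array([.512,.153,0]);ey=np.array([.2075,.978,0])
goal(e+ey*.108+[0,0,r.get_obs()['tcp_pos'][2]],-12)
E
```

```text
t 14.0 tcp [0.5323 0.253  0.091 ] F [-7.4 -0.9  6.2] w 0.0172 gf 25.141489505767822 -> shift [ 6.   0.8 -0. ] turn [-0.002  0.    -0.002]
```

Now I creep to the stop, feeling for it.

Request:
step_arm(
  moves=[
    [2,0,0,0,0,0,8],
    [4,0,0,0,0,0,8],
    [5,0,0,0,0,0,8],
    [6,0,0,0,0,0,8],
    [6,0,0,0,0,0,8],
  ],
)

```text
clock: 14.5
tcp_pos: [0.5334, 0.2581, 0.091]
orientation: [-2.443, -1.973, 0.003]
contact_force: [-6.1, 0.9, 4.5]
grip_width: 0.0176
gripper_force: 25.1
```

Request:
step_arm(
  moves=[
    [1,0,0,0,0,0,8],
    [2,0,0,0,0,0,8],
    [3,0,0,0,0,0,8],
    [3,0,0,0,0,0,8],
  ],
)

```text
clock: 14.9
tcp_pos: [0.534, 0.261, 0.091]
orientation: [-2.443, -1.973, 0.003]
contact_force: [-7.5, 0.5, 5.3]
grip_width: 0.0171
gripper_force: 25.1
```

Request:
step_arm(
  moves=[
    [1,0,0,0,0,0,8],
    [2,0,0,0,0,0,8],
    [2,0,0,0,0,0,8],
  ],
)

```text
clock: 15.2
tcp_pos: [0.5341, 0.2611, 0.0909]
orientation: [-2.445, -1.973, 0.008]
contact_force: [-9.4, -4.4, 9.0]
grip_width: 0.0171
gripper_force: 25.5
```

Request:
step_arm(
  moves=[
    [1,0,0,0,0,0,8],
    [2,0,0,0,0,0,8],
    [2,0,0,0,0,0,8],
  ],
)

```text
clock: 15.5
tcp_pos: [0.534, 0.2611, 0.0909]
orientation: [2.445, 1.971, -0.013]
contact_force: [-12.8, -9.1, 13.2]
grip_width: 0.017
gripper_force: 26.0
```

The bar is at the stop: it no longer moves and the force is rising. I'll relax, open and lift.

Request:
step_arm(
  moves=[
    [-2,0,0,0,0,0,8],
    [-3.5,0,0,0,0,0,12],
    [-3.5,0,0,0,0,0,20],
    [-3.5,0,0,0,0,0,30],
    [-3.5,0,0,0,0,0,42],
    [-3.5,0,0,0,0,0,48],
    [-3.5,0,0,0,0,0,48],
  ],
)

```text
clock: 16.2
tcp_pos: [0.5366, 0.2605, 0.0904]
orientation: [2.445, 1.972, 0.001]
contact_force: [-0.2, -0.3, -0.3]
grip_width: 0.0479
gripper_force: 0.0
```

Request:
step_arm(
  moves=[
    [0,0,-5,0,0,0,48],
    [0,0,-20,0,0,0,48],
    [0,0,-45,0,0,0,48],
    [0,0,-75,0,0,0,48],
    [0,0,-105,0,0,0,48],
    [-10,0,-125,0,0,0,48],
    [-30,0,-130,0,0,0,48],
    [-40,0,-130,0,0,0,48],
  ],
)

```text
clock: 17.0
tcp_pos: [0.5284, 0.2205, 0.2227]
orientation: [2.445, 1.97, 0.004]
contact_force: [0.0, -0.3, -0.6]
grip_width: 0.0477
gripper_force: 0.0
```

Request:
step_arm(
  moves=[
    [-20,0,0,0,0,0,48],
    [-50,0,0,0,0,0,48],
    [-80,0,0,0,0,0,48],
    [-100,0,0,0,0,0,48],
    [-110,0,0,0,0,0,48],
    [-110,0,0,0,0,0,48],
  ],
)

```text
clock: 17.6
tcp_pos: [0.5043, 0.1128, 0.2203]
orientation: [2.447, 1.97, -0.001]
contact_force: [0.0, 0.2, 0.1]
grip_width: 0.0482
gripper_force: 0.0
```

```bash
python3 - <<'E'
from h import *
f=snap('wrist','w5')
goal((.512,.153,.2),-12)
E
```

```text
t 17.65 tcp [0.5045 0.1143 0.2205] F [-0.2  0.6  1.2] w 0.0481 gf 0.0 -> shift [39.4 -0.9 20.5] turn [ 0.    -0.    -0.004]
```

View pics/w5.png

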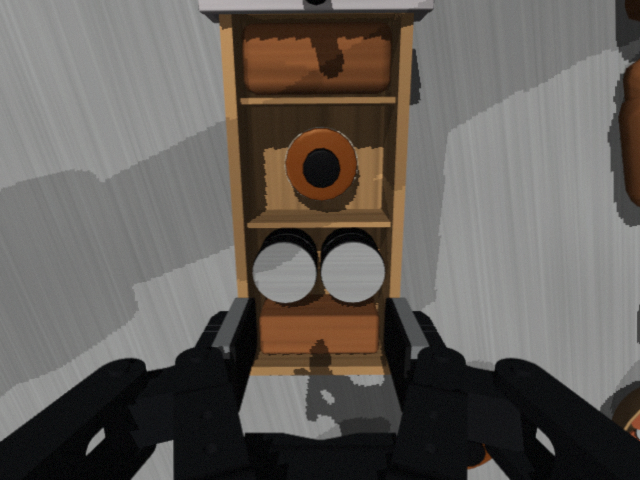

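The bottle still stands in its place at (321,165). The bar is at the far end (row 5) and the gripper is clear of everything, so I'm handing in.

```bash
python3 -c "
from bench import r
print(r.hand_in())"
```

```text
the job is handed in; nothing more can be done
None
```

The squat bottle stands upright in the tray's empty place, the bar has been swept to the far stop and released, and the job is handed in at about 18 s of the 48 s allowed; `hand_in` gave no verdict.

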